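# Seat the burr ring of a coffee grinder

### The job

The coffee grinder has been cleaned and its upper burr ring lies loose in the open top, turned the wrong way. With the closed fingertips push one of the ring's upright tabs to turn the ring in place until the notch in its rim stands over the locating pin at the back of the bore, and only then press the ring down gently until its outer edge is flush with the collar all round; take the hand away. Do not grip, lift or tip the ring, and leave the things around it where they stand.

Things in the scene. Friction and masses are not known exactly. Their poses are not given: they have to be found in the camera images.
- grinder: Heavy, immovable coffee grinder, bare metal, hopper off, 165 mm deep, 136 mm wide. Origin: burr axis at worktop height; z up; -x front (drawer, knob), +x back, where the pin is. Its black ribbed, metal-lined collar (130 mm wide, rim 190 mm up) surrounds a bore 99 mm wide and 15 mm deep to the ledge that the seated ring rests on. The fixed steel cone inside ends 1 mm below the rim.
- burr_ring: Loose grey ring, 96 mm across, 49 mm opening, 0.3 kg, level in the bore; 15 mm thick at the rim, 18 mm at its raised face (inside 82 mm). Origin: axis, underside; z up; x to the notch. Underside starts 182 mm up (edge 7 mm above the collar); seated 175 mm (flush). Turns easily (1 N at a tab, 2 mm side play) and stays put. The seal under it yields only to about 8 N and stays down.
- notch (a point): Middle of the notch's mouth, in the ring's rim at the height of its upper edge (15 mm above the underside), 48 mm from the ring's axis. The notch is open to the rim, parallel-sided, 13 mm wide, 5.5 mm deep radially, through the full thickness, with a 3 mm bevel on its underside.
- tab_1 (a point): Middle of the top edge of one tab: upright grey plate 35 mm from the ring's axis, a quarter turn anticlockwise (from above) from the notch; 7 mm thick along the circumference, 18 mm long radially, top 18 mm above the raised face. A closed fingertip fits beside it, down to the face.
- tab_2 (a point): The same for the other tab, a quarter turn clockwise from the notch, opposite the first.
- pin_tip (a point): Top of the fixed upright steel pin, 7 mm diameter, domed, half set into a pocket in the bore's wall at the back (+x) of the grinder, 48 mm from the burr axis; tip 9.5 mm below the collar rim. The ring goes down only with the notch over the pin (within 3 mm to either side).
- seal (a joint): How far the rubber seal under the ring has been pushed down: 0 at the start, 0.007 with the ring seated (m).
- hopper: The clear plastic bean hopper, upside down on the worktop, 132 mm diameter, 112 mm high; origin centre of its underside. Leave alone.
- brush: Cleaning brush, 160 mm long, lying flat behind the grinder. Leave alone.
- mug: Green mug, 95 mm high; origin in its underside. Leave alone.
- teaspoon: Teaspoon, 132 mm long. Leave alone.
- canister: White canister with a wooden lid, 81 mm diameter, 178 mm high, behind the work; origin centre of its underside. Leave alone.
There are look-alikes about, which are no part of the job. Of the things like the burr_ring, leave any that is red; of the rest the larger one is meant.

How it is judged:
By the outcome, as a careful person would: the job done as asked, in the order asked, and still so for the second after the job is handed in, with the robot touching nothing.
It also fails if it takes over 72 s, if anything falls off the work surface, if the arm or the gripper's body presses on something with over 40 N, if the wrist force passes 120 N, or if a joint passes its speed limit or range.

### The arm

A 6-joint arm with a two-finger parallel gripper is mounted at the origin on a cart in front of the work surface, level with it; the furniture and walls round the work are solid. World frame = base frame: x ahead of the robot, y to its left, z up, the work surface at z = 0. Lengths are in m, angles in rad, forces in N, time in s.
With the tool pointing down it reaches from about 0.35 to 0.775 m from the base axis. Payload 5.5 kg.
Tool frame: the origin (TCP) lies midway between the tips of the shut fingers; the grasp point (between the pads) lies 19 mm behind it; z points along the fingers, x is the direction in which the jaws open and shut, and the axes are right-handed (so a half turn about z gives the same grasp; the last joint's range is limited). The gripper opens to 85 mm and grips with 20 to 120 N. Pads are 22 mm wide; open, the fingers measure 114 mm over their backs; the gripper's body (76 mm by 85 mm) begins 54 mm behind the grasp point. The pads swing forward as they close: fully open they stand 13 mm farther back than shut.
Start: joints at [-1.461, 0.313, 0.046, 1.304, 0, 1.431], TCP at [0.142, -0.557, 0.231] pointing down, gripper open.
Joint ranges: [-2.76, 2.76], [-0.86, 1.69], [-1.03, 1.26], [-2.2, 2.34], [-1.47, 1.5], [-3.14, 3.14]. Speed limits (rad/s): [2.57, 2.57, 3.14, 3.14, 3.14, 3.14].

### API

Orientations are given as a unit quaternion [w, x, y, z].
In Python, from workcell import env gives the robot as it stands.
- The arm moves only by the tool servo_tool, never from a script. Its argument "targets" is a list of rows, each an object with "xyz": the shift along the tool's x, y, z in m, a list of three; "twist": the turn, a rotation vector about the tool's x, y, z in rad, a list of three; "jaw": the opening, from 0 (shut) to 1 (fully open). A call has 1 to 12 rows; each row is the pose to reach, as a shift and turn from the pose commanded when the call began, along the tool's axes at that moment; what a row does not reach only later rows make up. A row lasts 1/12 s, in which the tool goes at most 41.7 mm and 7.16 degrees, less where a joint would pass 70% of its speed; a pose out of reach is approached as far as the arm can. A call with a gripper value outside its range is refused whole. The fingers move at their own pace and stop on an object; "squeeze" is the grip in N (left out, the last holds). Time passes only in rows, so rows that repeat a pose let the fingers close. It gives the time, the measured TCP pose, the force and the opening at its end, in the units of the state.
- env.get_state(): the state, without advancing time (a new reading comes with each control period).
- env.read_camera(name): name is "scene" or "top" or "wrist"; returns a dict with "color" (384x512x3 uint8, red, green, blue), "depth" (384x512 float32, m along the optical axis (not along the pixel's ray), 0 where there is no reading), "fx", "fy", "cx", "cy" (pixels), "eye" and "attitude" of the camera in the world. Camera axes: x right, y down, z forward; pixel columns grow to the right and rows downward; lengths in m; the calibration is good to about 2 mm. A picture is of the moment at which its call begins.
- env.hand_in(): hands the job in, once; it reports no verdict.
The state is a dict: "clock": time; "joint_pos": joint angles; "qvel": joint speeds; "tau": joint torques, N m; "tcp_pos": TCP position; "orientation": TCP orientation; "wrist_force": force on the tool from outside, world axes, zero at the start; "ft_torque": the same for the moment, N m; "finger_gap": finger opening in m.
Only numpy, scipy, OpenCV 4.12 (cv2) and the standard library are available. Lean on these libraries where they do the work, as an engineer would, in place of code of your own. Each camera call takes 0.05 s, during which the arm holds its last target. There are 200 camera calls.

## Working session

There is one attempt and no reset: what is moved stays moved. The work goes in short steps, Python scripts to look and compute and a tool call to move; the robot and the scene stay as the last step left them, time stands still between calls to the robot, and variables do not carry over. Pictures are saved under pics/ and viewed, about 8 in all and at most 12, crops included, and the job is handed in when it is done.

Besides the shell and the picture viewer there is one more tool, called after "Call:" as name(argument=value, ...) on one line, values as JSON. servo_tool: Moves the arm, as the interface text tells. Its arguments: {"type":"object","properties":{"targets":{"type":"array","items":{"type":"object","properties":{"xyz":{"type":"array","items":{"type":"number"}},"twist":{"type":"array","items":{"type":"number"}},"jaw":{"type":"number"}}}},"squeeze":{"type":"number"}},"required":["targets"]}

```bash
ls; mkdir -p pics
cat > h.py <<'E'
import numpy as np, cv2
from scipy.spatial.transform import Rotation as R
from workcell import env
def cam(n):
    c=env.read_camera(n); q=np.array(c["attitude"])
    M=R.from_quat(q[[1,2,3,0]]).as_matrix() if q.size==4 else q
    d=c["depth"]; v,u=np.mgrid[:d.shape[0],:d.shape[1]]
    P=np.stack([(u-c["cx"])/c["fx"]*d,(v-c["cy"])/c["fy"]*d,d],-1)@M.T+np.array(c["eye"])
    P[d==0]=np.nan
    return c,P,M
def save(n,img): cv2.imwrite("pics/"+n+".png",img[...,::-1])
E
python3 - <<'E'
from h import *
a,P,M=cam("scene"); b,Q,N=cam("top")
print(a["eye"],a["attitude"],b["eye"],b["attitude"],b["fx"])
np.savez("t0.npz",c=b["color"],P=Q,cs=a["color"],Ps=P)
save("s0",a["color"]);save("t0",b["color"])
print(env.get_state())
E
```

```text
pics
[0.23705745 0.76758439 0.7818669 ] [ 0.11414907 -0.28368322  0.87444744 -0.37661053] [0.41644075 0.23992777 1.37473077] [-0.04734479  0.70932989 -0.7011262   0.05506015] 440.3393074514165
{'clock': 0.1, 'joint_pos': array([-1.46062368e+00,  3.13929134e-01,  4.51038276e-02,  1.30362849e+00,
        1.90655336e-05,  1.43124676e+00]), 'qvel': array([ 0.0007252 , -0.00081262,  0.00124817, -0.0028747 ,  0.00032736,
       -0.00081915]), 'tau': array([ 7.74254186e-04, -4.81726599e+01,  2.99243134e+01,  1.27136262e-02,
       -1.43117654e-04, -7.45216710e-06]), 'tcp_pos': array([ 0.14207567, -0.55669504,  0.23050048]), 'orientation': array([-6.01188393e-04,  7.89662562e-01, -6.13540831e-01, -5.70494123e-04]), 'wrist_force': array([-0.08176322,  0.14582779,  0.37206402]), 'ft_torque': array([-0.03027499, -0.0272673 , -0.00583548]), 'finger_gap': 0.08512840259119603}
```

View pics/s0.png

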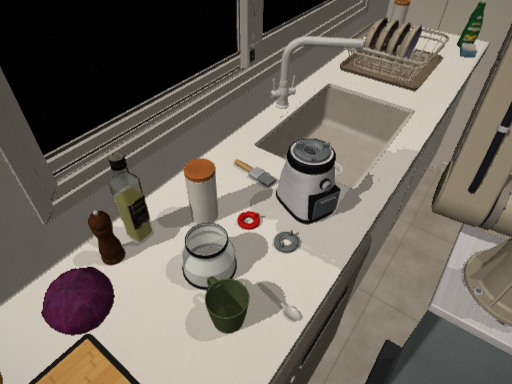

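View pics/t0.png

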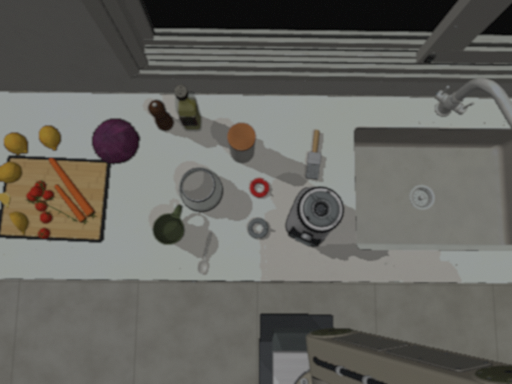

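The scene view shows the grinder at (312,180) with the ring in its top. The top view shows it at (320,209), with the front drawer toward the lower left. The loose small grey ring and the red ring beside it are decoys.

Run:
```python
from h import *
z=np.load("t0.npz");P=z["P"];c=z["c"]
for (u,v) in [(320,209),(305,230),(258,228),(241,140)]: print(u,v,P[v,u].round(3))
sub=P[175:250,275:355].reshape(-1,3)
k=(sub[:,2]>.17)&(sub[:,2]<.225)
s=sub[k]; print(len(s),s.min(0),s.max(0),s.mean(0))
rim=s[(s[:,2]<.196)&(s[:,2]>.183)]
(cx,cy),r=cv2.minEnclosingCircle((rim[:,:2]*1000).astype(np.float32)); print(cx,cy,r)
print("tabs",s[s[:,2]>.206].round(3)[:20])
g=sub[(sub[:,2]>.03)&(sub[:,2]<.12)];print(cv2.minAreaRect((g[:,:2]*1000).astype(np.float32)))
a=cv2.resize(c[175:250,275:355],None,fx=7,fy=7,interpolation=cv2.INTER_CUBIC)
save("t0c",cv2.convertScaleAbs(a,alpha=1.3))
```

```text
320 209 [0.56  0.043 0.191]
305 230 [0.507 0.077 0.137]
258 228 [0.521 0.206 0.001]
241 140 [0.754 0.261 0.178]
1673 [ 0.49842266 -0.02358484  0.17009761] [0.62504674 0.10495601 0.22270207] [0.55984371 0.04269382 0.19348407]
561.5591430664062 40.965728759765625 64.21054077148438
tabs [[0.597 0.066 0.218]
 [0.597 0.064 0.22 ]
 [0.595 0.066 0.217]
 [0.594 0.064 0.22 ]
 [0.594 0.061 0.22 ]
 [0.593 0.067 0.209]
 [0.593 0.065 0.212]
 [0.592 0.063 0.215]
 [0.592 0.061 0.219]
 [0.591 0.059 0.223]
 [0.59  0.065 0.209]
 [0.589 0.064 0.22 ]
 [0.589 0.061 0.216]
 [0.589 0.059 0.222]
 [0.59  0.054 0.211]
 [0.588 0.062 0.208]
 [0.587 0.061 0.216]
 [0.586 0.059 0.222]
 [0.586 0.056 0.218]
 [0.585 0.062 0.208]]
((545.8173217773438, 73.14431762695312), (177.70156860351562, 109.27863311767578), 17.767963409423828)
```

View pics/t0c.png

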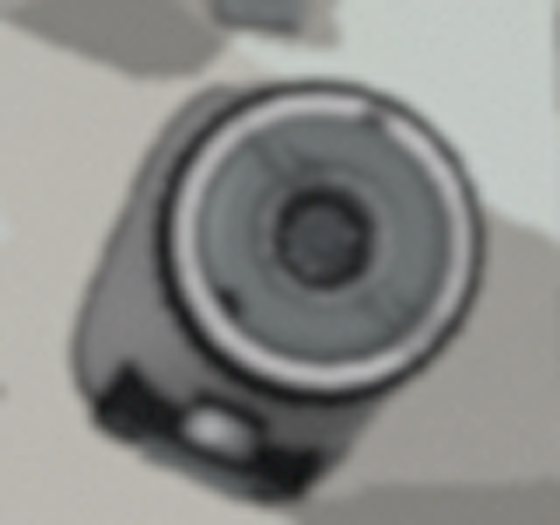

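The crop shows the notch at (230,298), the tabs at (275,155) and (390,310), and the pin pocket near (375,118). That means roughly a 147° clockwise turn. I'm moving over the ring for a wrist look.

```bash
cat >> h.py <<'E'
def go(x,y,z,ang):
    """shift (tool axes) and twist z to bring TCP to x,y,z, tool down, tool-x at ang deg"""
    s=env.get_state(); q=s["orientation"]; r=R.from_quat(q[[1,2,3,0]]); a=np.radians(ang)
    T=R.from_matrix(np.array([[np.cos(a),np.sin(a),0],[np.sin(a),-np.cos(a),0],[0,0,-1]]))
    m=r.as_matrix()
    print("xang now",np.degrees(np.arctan2(m[1,0],m[0,0])).round(1),"shift",r.inv().apply(np.array([x,y,z])-s["tcp_pos"]).round(4),"twist",(r.inv()*T).as_rotvec().round(3))
E
python3 -c "
from h import *
go(.56,.04,.40,7)
"
```

```text
xang now -75.7 shift [-0.4752 -0.5525 -0.1686] twist [-1.000e-03  1.000e-03 -1.443e+00]
```

Call:
servo_tool(targets=[{"xyz": [-0.01, -0.01, -0.03], "twist": [0, 0, -0.12], "jaw": 0}, {"xyz": [-0.03, -0.03, -0.06], "twist": [0, 0, -0.24], "jaw": 0}, {"xyz": [-0.05, -0.055, -0.09], "twist": [0, 0, -0.36], "jaw": 0}, {"xyz": [-0.07, -0.08, -0.12], "twist": [0, 0, -0.48], "jaw": 0}, {"xyz": [-0.09, -0.105, -0.14], "twist": [0, 0, -0.6], "jaw": 0}, {"xyz": [-0.11, -0.13, -0.16], "twist": [0, 0, -0.72], "jaw": 0}, {"xyz": [-0.13, -0.155, -0.17], "twist": [0, 0, -0.84], "jaw": 0}, {"xyz": [-0.15, -0.18, -0.17], "twist": [0, 0, -0.96], "jaw": 0}, {"xyz": [-0.175, -0.205, -0.17], "twist": [0, 0, -1.08], "jaw": 0}, {"xyz": [-0.2, -0.23, -0.17], "twist": [0, 0, -1.2], "jaw": 0}, {"xyz": [-0.22, -0.255, -0.17], "twist": [0, 0, -1.32], "jaw": 0}, {"xyz": [-0.24, -0.28, -0.17], "twist": [0, 0, -1.44], "jaw": 0}])

```text
clock: 1.1
tcp_pos: [0.3546, -0.2537, 0.4012]
orientation: [-0.0, 0.998, 0.062, -0.0]
wrist_force: [0.2, -1.1, 0.7]
finger_gap: 0.0002
```

```bash
python3 -c "
from h import *
go(.56,.04,.40,90)
"
```

```text
xang now 7.2 shift [ 0.2404 -0.2658  0.0012] twist [-0.     0.    -1.446]
```

Call:
servo_tool(targets=[{"xyz": [0.02, -0.022, 0], "twist": [0, 0, -0.12], "jaw": 0}, {"xyz": [0.04, -0.044, 0], "twist": [0, 0, -0.24], "jaw": 0}, {"xyz": [0.06, -0.066, 0], "twist": [0, 0, -0.36], "jaw": 0}, {"xyz": [0.08, -0.088, 0], "twist": [0, 0, -0.48], "jaw": 0}, {"xyz": [0.1, -0.11, 0], "twist": [0, 0, -0.6], "jaw": 0}, {"xyz": [0.12, -0.132, 0], "twist": [0, 0, -0.72], "jaw": 0}, {"xyz": [0.14, -0.155, 0], "twist": [0, 0, -0.84], "jaw": 0}, {"xyz": [0.16, -0.178, 0], "twist": [0, 0, -0.96], "jaw": 0}, {"xyz": [0.18, -0.2, 0], "twist": [0, 0, -1.08], "jaw": 0}, {"xyz": [0.2, -0.222, 0], "twist": [0, 0, -1.2], "jaw": 0}, {"xyz": [0.22, -0.244, 0], "twist": [0, 0, -1.32], "jaw": 0}, {"xyz": [0.24, -0.265, 0], "twist": [0, 0, -1.44], "jaw": 0}])

```text
clock: 2.1
tcp_pos: [0.5614, 0.0378, 0.4009]
orientation: [-0.0, 0.709, 0.705, -0.0]
wrist_force: [1.0, -0.8, 0.4]
finger_gap: -0.0001
```

```bash
cat >> h.py <<'E'
def look(n):
    c,P,M=cam("wrist"); np.savez(n+".npz",c=c["color"],P=P)
    save(n,c["color"]); print("eye",c["eye"],env.get_state()["clock"])
    return c,P
E
python3 -c "
from h import *
look('w1')
"
```

```text
eye [0.48210778 0.03870366 0.54330292] 2.15
```

View pics/w1.png

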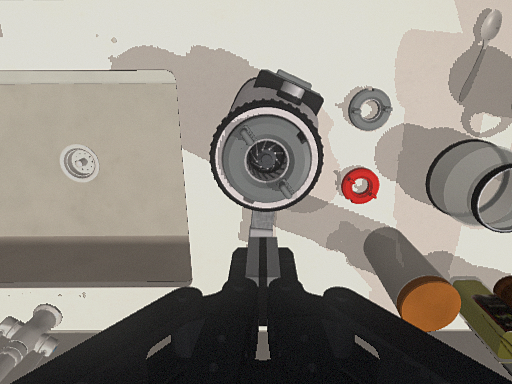

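The wrist view shows the ring centred at (265,158), the notch at (303,136), the tabs at (248,133) and (285,187), and the pin pocket near (249,205). Next I'll rectify this to get exact angles.

```bash
cat >> h.py <<'E'
def rect(c,z,cx,cy,half=.075,px=600):
    """overhead orthophoto of plane z; world x up, y left"""
    q=np.array(c["attitude"]); M=R.from_quat(q[[1,2,3,0]]).as_matrix()
    g=np.linspace(-half,half,px)
    X,Y=np.meshgrid(cx-g,cy-g,indexing="ij")
    p=(np.stack([X,Y,np.full_like(X,z)],-1)-c["eye"])@M
    u=p[...,0]/p[...,2]*c["fx"]+c["cx"]; v=p[...,1]/p[...,2]*c["fy"]+c["cy"]
    return cv2.remap(c["color"],u.astype(np.float32),v.astype(np.float32),cv2.INTER_CUBIC)
E
cat > m.py <<'E'
from h import *
import sys
n,zc=sys.argv[1],float(sys.argv[2])   # name, ring edge height
c,P=look(n)
p=P[np.isfinite(P[...,2])]; 
near=p[np.hypot(p[:,0]-.5615,p[:,1]-.041)<.075]
def circ(b,name):
    (x,y),r=cv2.minEnclosingCircle((b[:,:2]*1000).astype(np.float32)); print(name,len(b),round(x,1),round(y,1),round(r,1),"z",np.median(b[:,2]).round(4))
circ(near[(near[:,2]>.185)&(near[:,2]<.1935)],"collar")
circ(near[(near[:,2]>.1945)&(near[:,2]<.203)],"ring")
t=near[(near[:,2]>.211)&(near[:,2]<.225)]
if len(t)>10:
    _,l,ce=cv2.kmeans(t[:,:2].astype(np.float32),2,None,(3,50,1e-5),5,cv2.KMEANS_PP_CENTERS)
    d=ce[0]-ce[1]; print("tabs",ce.round(4).tolist(),"z",t[:,2].max().round(4),"axis deg",np.degrees(np.arctan2(d[1],d[0])).round(1),"mid",ce.mean(0).round(4))
b=p[(p[:,2]>.03)&(p[:,2]<.16)&(np.hypot(p[:,0]-.5615,p[:,1]-.041)<.12)]
print("body",cv2.minAreaRect((b[:,:2]*1000).astype(np.float32)))
A=rect(c,.19,.5615,.041); B=rect(c,zc,.5615,.041)
save(n+"r",cv2.resize(np.hstack([A,B]),(800,400)))
E
python3 m.py w2 .197
```

```text
eye [0.48448402 0.04103542 0.54185548] 2.2
collar 3984 561.1 42.7 63.0 z 0.1896
ring 4301 561.1 42.8 48.0 z 0.1989
tabs [[0.5889000296592712, 0.0625], [0.5320000052452087, 0.02290000021457672]] z 0.2189 axis deg 34.8 mid [0.5604 0.0427]
body ((517.4853515625, 55.324466705322266), (106.84464263916016, 122.78598022460938), 36.73933029174805)
```

View pics/w2r.png

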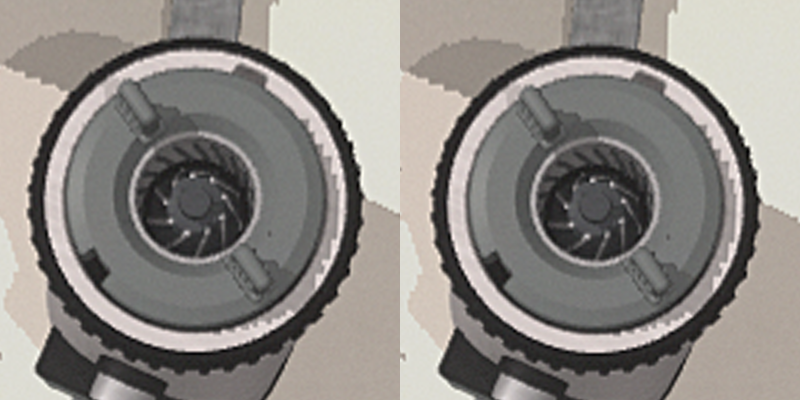

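Angles from the rectified view: the notch is at 124.8°, tab_1 at 214.8° and the pin pocket at about −24°. I'll take tab_1 from 215° to 66°, a clockwise turn pushed along tool +y.

```bash
cat >> h.py <<'E'
C=np.array([.5611,.0427])
def tabpose(th,d,r=.035):
    t=np.radians(th); return C+r*np.array([np.cos(t),np.sin(t)])-d*np.array([np.sin(t),-np.cos(t)])
E
python3 - <<'E'
from h import *
c=np.load("w2.npz"); im=cv2.imread("pics/w2r.png",0)[:, :400]
cc,rr=200+(.041-.0427)/.000375,200+(.5615-.5611)/.000375
cc2=cc;r_=rr
for a in range(-40,-6,2):
    t=np.radians(a); v=[im[int(round(rr-r/.375*np.cos(t))),int(round(cc-r/.375*np.sin(t)))] for r in (51,52,53)]
    print(a,np.mean(v).round(),end="; ")
x,y=tabpose(214.8,.024); print(x,y); go(x,y,.26,214.8)
E
```

```text
-40 212.0; -38 210.0; -36 212.0; -34 210.0; -32 215.0; -30 104.0; -28 91.0; -26 92.0; -24 90.0; -22 85.0; -20 93.0; -18 90.0; -16 167.0; -14 216.0; -12 210.0; -10 206.0; -8 212.0; 0.5460569033047468 0.0030174441118359895
xang now 89.7 shift [-0.0364 -0.016   0.1394] twist [-0.    -0.003 -2.183]
```

Call:
servo_tool(targets=[{"xyz": [-0.003, -0.002, 0.01], "twist": [0, 0, -0.12], "jaw": 0}, {"xyz": [-0.006, -0.003, 0.02], "twist": [0, 0, -0.24], "jaw": 0}, {"xyz": [-0.009, -0.004, 0.03], "twist": [0, 0, -0.36], "jaw": 0}, {"xyz": [-0.012, -0.006, 0.04], "twist": [0, 0, -0.48], "jaw": 0}, {"xyz": [-0.016, -0.007, 0.05], "twist": [0, 0, -0.6], "jaw": 0}, {"xyz": [-0.02, -0.008, 0.06], "twist": [0, 0, -0.72], "jaw": 0}, {"xyz": [-0.024, -0.01, 0.07], "twist": [0, 0, -0.84], "jaw": 0}, {"xyz": [-0.028, -0.012, 0.08], "twist": [0, 0, -0.96], "jaw": 0}, {"xyz": [-0.032, -0.014, 0.09], "twist": [0, 0, -1.08], "jaw": 0}, {"xyz": [-0.036, -0.016, 0.1], "twist": [0, 0, -1.2], "jaw": 0}, {"xyz": [-0.036, -0.016, 0.11], "twist": [0, 0, -1.32], "jaw": 0}, {"xyz": [-0.036, -0.016, 0.12], "twist": [0, 0, -1.44], "jaw": 0}])

```text
clock: 3.2
tcp_pos: [0.5437, -0.0005, 0.2806]
orientation: [-0.0, 0.069, 0.998, -0.0]
wrist_force: [0.7, 0.5, -0.3]
finger_gap: 0.0001
```

```bash
python3 -c "
from h import *
x,y=tabpose(214.8,.024);go(x,y,.206,214.8)
"
```

```text
xang now 172.0 shift [-0.0019  0.0038  0.0746] twist [-0.    -0.001 -0.746]
```

Call:
servo_tool(targets=[{"xyz": [-0.001, 0.002, 0.005], "twist": [0, 0, -0.12], "jaw": 0}, {"xyz": [-0.002, 0.004, 0.01], "twist": [0, 0, -0.24], "jaw": 0}, {"xyz": [-0.002, 0.004, 0.015], "twist": [0, 0, -0.36], "jaw": 0}, {"xyz": [-0.002, 0.004, 0.02], "twist": [0, 0, -0.48], "jaw": 0}, {"xyz": [-0.002, 0.004, 0.025], "twist": [0, 0, -0.6], "jaw": 0}, {"xyz": [-0.002, 0.004, 0.03], "twist": [0, 0, -0.72], "jaw": 0}, {"xyz": [-0.002, 0.004, 0.035], "twist": [0, 0, -0.745], "jaw": 0}, {"xyz": [-0.002, 0.004, 0.045], "twist": [0, 0, -0.745], "jaw": 0}, {"xyz": [-0.002, 0.004, 0.055], "twist": [0, 0, -0.745], "jaw": 0}, {"xyz": [-0.002, 0.004, 0.065], "twist": [0, 0, -0.745], "jaw": 0}, {"xyz": [-0.002, 0.004, 0.07], "twist": [0, 0, -0.745], "jaw": 0}, {"xyz": [-0.002, 0.004, 0.074], "twist": [0, 0, -0.745], "jaw": 0}])

```text
clock: 4.2
tcp_pos: [0.5464, 0.004, 0.2059]
orientation: [-0.001, -0.296, 0.955, 0.0]
wrist_force: [0.2, 0.1, 0.7]
finger_gap: -0.0001
```

```bash
cat >> h.py <<'E'
def arc(th0,d0,th1,d1,n=12,z=.206):
    """tool-frame rows along the arc from measured pose (sanity: printed shifts start at 0)"""
    s=env.get_state(); q=s["orientation"]; r=R.from_quat(q[[1,2,3,0]]); m=r.as_matrix()
    a0=np.degrees(np.arctan2(m[1,0],m[0,0]))
    for k in range(1,n+1):
        th=th0+(th1-th0)*k/n; d=d0+(d1-d0)*min(1,k/4)
        x,y=tabpose(th,d); sh=r.inv().apply(np.array([x,y,z])-s["tcp_pos"])
        print(k,sh.round(4).tolist(),"twist",np.radians((a0-th+180)%360-180).round(3))
E
python3 -c "
from h import *
s=env.get_state();print(s['tcp_pos'],s['wrist_force'])
arc(214.8,.024,178,.0145)
"
```

```text
[0.54640136 0.0040438  0.20593423] [0.23635944 0.0540215  0.74041474]
1 [0.002, 0.0036, -0.0001] twist 0.048
2 [0.0028, 0.0079, -0.0001] twist 0.101
3 [0.0032, 0.0123, -0.0] twist 0.155
4 [0.0032, 0.0166, -0.0] twist 0.208
5 [0.0036, 0.0186, -0.0] twist 0.262
6 [0.0038, 0.0206, -0.0] twist 0.315
7 [0.0039, 0.0226, -0.0] twist 0.369
8 [0.0039, 0.0247, -0.0] twist 0.423
9 [0.0038, 0.0267, -0.0] twist 0.476
10 [0.0035, 0.0287, -0.0] twist 0.53
11 [0.0032, 0.0307, -0.0] twist 0.583
12 [0.0028, 0.0327, -0.0] twist 0.637
```

Call:
servo_tool(targets=[{"xyz": [0.001, 0.0036, 0], "twist": [0, 0, 0.048]}, {"xyz": [0.002, 0.0079, 0], "twist": [0, 0, 0.1]}, {"xyz": [0.003, 0.011, 0], "twist": [0, 0, 0.155]}, {"xyz": [0.0032, 0.014, 0], "twist": [0, 0, 0.208]}, {"xyz": [0.0036, 0.0175, 0], "twist": [0, 0, 0.262]}, {"xyz": [0.0038, 0.0206, 0], "twist": [0, 0, 0.315]}, {"xyz": [0.0039, 0.0226, 0], "twist": [0, 0, 0.369]}, {"xyz": [0.0039, 0.0247, 0], "twist": [0, 0, 0.423]}, {"xyz": [0.0038, 0.0267, 0], "twist": [0, 0, 0.476]}, {"xyz": [0.0035, 0.0287, 0], "twist": [0, 0, 0.53]}, {"xyz": [0.0032, 0.0307, 0], "twist": [0, 0, 0.583]}, {"xyz": [0.0028, 0.0327, 0], "twist": [0, 0, 0.637]}])

```text
schema error: expected keys xyz, twist, jaw
```

```bash
cat > t.py <<'E'
from h import *
import sys
c,P=look(sys.argv[1])
p=P[np.isfinite(P[...,2])]; r=np.hypot(p[:,0]-C[0],p[:,1]-C[1])
t=p[(p[:,2]>.211)&(p[:,2]<.2215)&(r<.05)&(r>.022)]
a=np.degrees(np.arctan2(t[:,1]-C[1],t[:,0]-C[0]))%360
h,e=np.histogram(a,bins=np.arange(0,361,5)); print([(int(x),int(n)) for x,n in zip(e,h) if n>4])
print(env.get_state()['tcp_pos'],env.get_state()['wrist_force'])
E
python3 t.py w3; python3 -c "
from h import *
arc(178,.0145,133,.0145)"
```

```text
eye [ 0.59102917 -0.06066517  0.34823441] 4.25
[(25, 340), (30, 249), (35, 121), (255, 83), (260, 183), (265, 94)]
[0.54631663 0.00411564 0.20559946] [-0.52118613 -0.23108462  0.03408395]
1 [0.0021, 0.035, -0.0003] twist 0.702
2 [0.0012, 0.0373, -0.0003] twist 0.768
3 [0.0002, 0.0396, -0.0003] twist 0.833
4 [-0.0009, 0.0418, -0.0003] twist 0.899
5 [-0.0022, 0.0439, -0.0003] twist 0.964
6 [-0.0036, 0.046, -0.0003] twist 1.03
7 [-0.0051, 0.0479, -0.0003] twist 1.095
8 [-0.0068, 0.0497, -0.0003] twist 1.16
9 [-0.0086, 0.0515, -0.0003] twist 1.226
10 [-0.0104, 0.0531, -0.0003] twist 1.291
11 [-0.0124, 0.0546, -0.0003] twist 1.357
12 [-0.0145, 0.0559, -0.0003] twist 1.422
```

View pics/w3.png

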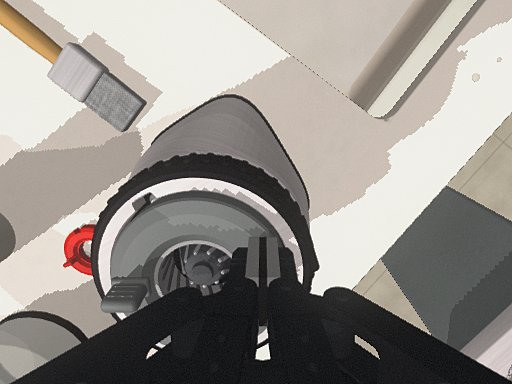

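The call was refused because the rows had no jaw value, so the arm hasn't moved. The picture shows the fingertip at (262,260), standing on the face behind tab_1. Repeating with the jaw included.

Call:
servo_tool(targets=[{"xyz": [0.001, 0.0036, 0], "twist": [0, 0, 0.048], "jaw": 0}, {"xyz": [0.002, 0.0079, 0], "twist": [0, 0, 0.1], "jaw": 0}, {"xyz": [0.003, 0.011, 0], "twist": [0, 0, 0.155], "jaw": 0}, {"xyz": [0.0032, 0.014, 0], "twist": [0, 0, 0.208], "jaw": 0}, {"xyz": [0.0036, 0.0175, 0], "twist": [0, 0, 0.262], "jaw": 0}, {"xyz": [0.0038, 0.0206, 0], "twist": [0, 0, 0.315], "jaw": 0}, {"xyz": [0.0039, 0.0226, 0], "twist": [0, 0, 0.369], "jaw": 0}, {"xyz": [0.0039, 0.0247, 0], "twist": [0, 0, 0.423], "jaw": 0}, {"xyz": [0.0038, 0.0267, 0], "twist": [0, 0, 0.476], "jaw": 0}, {"xyz": [0.0035, 0.0287, 0], "twist": [0, 0, 0.53], "jaw": 0}, {"xyz": [0.0032, 0.0307, 0], "twist": [0, 0, 0.583], "jaw": 0}, {"xyz": [0.0028, 0.0327, 0], "twist": [0, 0, 0.637], "jaw": 0}])

```text
clock: 5.25
tcp_pos: [0.5264, 0.0293, 0.2076]
orientation: [0.0, 0.019, 1.0, -0.0]
wrist_force: [-0.4, -1.0, 0.7]
finger_gap: -0.0002
```

```bash
python3 t.py w4; python3 -c "
from h import *
arc(178,.0145,133,.0145)"
```

```text
eye [ 0.5229816  -0.04914966  0.35007557] 5.3
[(0, 184), (5, 49), (200, 64), (205, 29), (210, 153), (215, 189), (220, 28), (350, 60), (355, 398)]
[0.52627322 0.02961358 0.20761175] [-0.7663782   0.74389213 -0.03972191]
1 [0.0015, 0.0021, 0.0016] twist 0.061
2 [0.0023, 0.0045, 0.0016] twist 0.126
3 [0.0028, 0.0069, 0.0016] twist 0.192
4 [0.0033, 0.0093, 0.0016] twist 0.257
5 [0.0035, 0.0118, 0.0016] twist 0.322
6 [0.0036, 0.0143, 0.0016] twist 0.388
7 [0.0035, 0.0168, 0.0016] twist 0.453
8 [0.0033, 0.0192, 0.0016] twist 0.519
9 [0.0029, 0.0217, 0.0016] twist 0.584
10 [0.0024, 0.0241, 0.0016] twist 0.65
11 [0.0017, 0.0265, 0.0016] twist 0.715
12 [0.0008, 0.0288, 0.0016] twist 0.781
```

The ring is following: tab_2 is now at about 358°.

Call:
servo_tool(targets=[{"xyz": [0.001, 0.0021, 0.001], "twist": [0, 0, 0.061], "jaw": 0}, {"xyz": [0.002, 0.0045, 0.001], "twist": [0, 0, 0.126], "jaw": 0}, {"xyz": [0.0028, 0.0069, 0.001], "twist": [0, 0, 0.192], "jaw": 0}, {"xyz": [0.0033, 0.0093, 0.001], "twist": [0, 0, 0.257], "jaw": 0}, {"xyz": [0.0035, 0.0118, 0.001], "twist": [0, 0, 0.322], "jaw": 0}, {"xyz": [0.0036, 0.0143, 0.001], "twist": [0, 0, 0.388], "jaw": 0}, {"xyz": [0.0035, 0.0168, 0.001], "twist": [0, 0, 0.453], "jaw": 0}, {"xyz": [0.0033, 0.0192, 0.001], "twist": [0, 0, 0.519], "jaw": 0}, {"xyz": [0.0029, 0.0217, 0.001], "twist": [0, 0, 0.584], "jaw": 0}, {"xyz": [0.0024, 0.0241, 0.001], "twist": [0, 0, 0.65], "jaw": 0}, {"xyz": [0.0017, 0.0265, 0.001], "twist": [0, 0, 0.715], "jaw": 0}, {"xyz": [0.0008, 0.0288, 0.001], "twist": [0, 0, 0.781], "jaw": 0}])

```text
clock: 6.3
tcp_pos: [0.5266, 0.0582, 0.2065]
orientation: [0.0, 0.398, 0.918, -0.0]
wrist_force: [-1.6, -0.2, 0.4]
finger_gap: -0.0002
```

```bash
python3 t.py w5; python3 -c "
from h import *
arc(133,.0145,91,.0145)"
```

```text
eye [0.46847724 0.00465234 0.34891528] 6.35
[(155, 44), (160, 30), (165, 169), (170, 215), (175, 33), (310, 376), (315, 227), (320, 87)]
[0.52679188 0.05854738 0.20652897] [0.48730308 1.15796478 0.21711812]
1 [0.0008, 0.0019, 0.0005] twist 0.061
2 [0.0015, 0.0042, 0.0005] twist 0.122
3 [0.0021, 0.0064, 0.0005] twist 0.183
4 [0.0025, 0.0087, 0.0005] twist 0.244
5 [0.0028, 0.011, 0.0005] twist 0.305
6 [0.0029, 0.0133, 0.0005] twist 0.366
7 [0.0029, 0.0156, 0.0005] twist 0.427
8 [0.0027, 0.0179, 0.0005] twist 0.488
9 [0.0024, 0.0202, 0.0005] twist 0.55
10 [0.002, 0.0225, 0.0005] twist 0.611
11 [0.0014, 0.0247, 0.0005] twist 0.672
12 [0.0007, 0.0269, 0.0005] twist 0.733
```

Call:
servo_tool(targets=[{"xyz": [0.001, 0.0019, 0], "twist": [0, 0, 0.061], "jaw": 0}, {"xyz": [0.0015, 0.0042, 0], "twist": [0, 0, 0.122], "jaw": 0}, {"xyz": [0.0021, 0.0064, 0], "twist": [0, 0, 0.183], "jaw": 0}, {"xyz": [0.0025, 0.0087, 0], "twist": [0, 0, 0.244], "jaw": 0}, {"xyz": [0.0028, 0.011, 0], "twist": [0, 0, 0.305], "jaw": 0}, {"xyz": [0.0029, 0.0133, 0], "twist": [0, 0, 0.366], "jaw": 0}, {"xyz": [0.0029, 0.0156, 0], "twist": [0, 0, 0.427], "jaw": 0}, {"xyz": [0.0027, 0.0179, 0], "twist": [0, 0, 0.488], "jaw": 0}, {"xyz": [0.0024, 0.0202, 0], "twist": [0, 0, 0.55], "jaw": 0}, {"xyz": [0.002, 0.0225, 0], "twist": [0, 0, 0.611], "jaw": 0}, {"xyz": [0.0014, 0.0247, 0], "twist": [0, 0, 0.672], "jaw": 0}, {"xyz": [0.0007, 0.0269, 0], "twist": [0, 0, 0.733], "jaw": 0}])

```text
clock: 7.35
tcp_pos: [0.5455, 0.0772, 0.2064]
orientation: [0.0, 0.699, 0.715, -0.0]
wrist_force: [-0.6, 0.1, 0.1]
finger_gap: -0.0004
```

```bash
python3 t.py w6; python3 m.py w7 .197; python3 -c "
from h import *
arc(91,.0145,69,.0145)"
```

```text
eye [0.46614246 0.07599187 0.34881669] 7.4
[(115, 50), (120, 64), (125, 170), (130, 193), (135, 21), (270, 351), (275, 232), (280, 103)]
[0.54603013 0.07729455 0.20641067] [-1.15931026  0.57117494  0.44395651]
eye [0.46653035 0.0763019  0.34875119] 7.45
collar 10677 561.0 42.4 63.1 z 0.1896
ring 9054 562.4 43.1 48.0 z 0.1989
tabs [[0.5640000104904175, 0.00930000003427267], [0.5364000201225281, 0.07769999653100967]] z 0.225 axis deg -68.0 mid [0.5502 0.0435]
body ((523.6212768554688, 50.674808502197266), (110.0221939086914, 133.76385498046875), 41.30112838745117)
1 [0.0007, 0.0012, 0.0004] twist 0.039
2 [0.0011, 0.0024, 0.0004] twist 0.071
3 [0.0014, 0.0035, 0.0004] twist 0.103
4 [0.0018, 0.0047, 0.0004] twist 0.135
5 [0.0021, 0.0059, 0.0004] twist 0.167
6 [0.0023, 0.0071, 0.0004] twist 0.199
7 [0.0025, 0.0083, 0.0004] twist 0.231
8 [0.0027, 0.0095, 0.0004] twist 0.263
9 [0.0028, 0.0107, 0.0004] twist 0.295
10 [0.0029, 0.0119, 0.0004] twist 0.327
11 [0.003, 0.0131, 0.0004] twist 0.359
12 [0.003, 0.0143, 0.0004] twist 0.391
```

View pics/w7r.png

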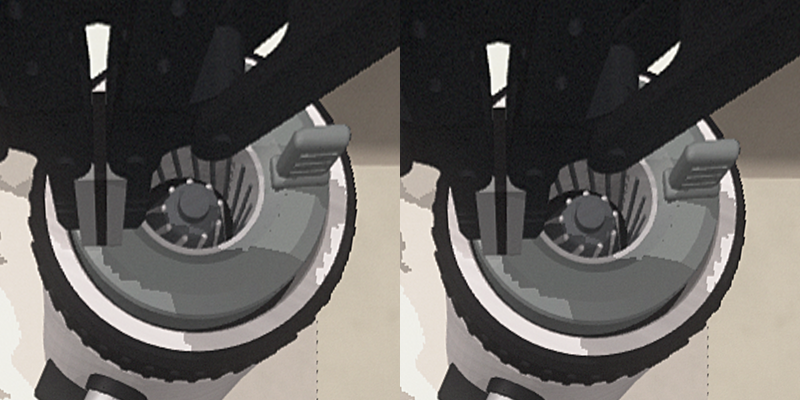

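The rectified view (ring plane) shows the finger at about (500,225) and tab_2 at (700,168). Next: push to about 69°, stop short of the target, then back off and measure from above.

Call:
servo_tool(targets=[{"xyz": [0.0007, 0.0012, 0], "twist": [0, 0, 0.039], "jaw": 0}, {"xyz": [0.0011, 0.0024, 0], "twist": [0, 0, 0.071], "jaw": 0}, {"xyz": [0.0014, 0.0035, 0], "twist": [0, 0, 0.103], "jaw": 0}, {"xyz": [0.0018, 0.0047, 0], "twist": [0, 0, 0.135], "jaw": 0}, {"xyz": [0.0021, 0.0059, 0], "twist": [0, 0, 0.167], "jaw": 0}, {"xyz": [0.0023, 0.0071, 0], "twist": [0, 0, 0.199], "jaw": 0}, {"xyz": [0.0025, 0.0083, 0], "twist": [0, 0, 0.231], "jaw": 0}, {"xyz": [0.0027, 0.0095, 0], "twist": [0, 0, 0.263], "jaw": 0}, {"xyz": [0.0028, 0.0107, 0], "twist": [0, 0, 0.295], "jaw": 0}, {"xyz": [0.0029, 0.0119, 0], "twist": [0, 0, 0.327], "jaw": 0}, {"xyz": [0.003, 0.0131, 0], "twist": [0, 0, 0.359], "jaw": 0}, {"xyz": [0.003, 0.0143, 0], "twist": [0, 0, 0.391], "jaw": 0}])

```text
clock: 8.45
tcp_pos: [0.5595, 0.0805, 0.2063]
orientation: [-0.0, 0.824, 0.566, -0.0]
wrist_force: [-0.4, 0.3, -0.6]
finger_gap: 0.0
```

Call:
servo_tool(targets=[{"xyz": [0, 0, 0], "twist": [0, 0, 0], "jaw": 0}, {"xyz": [0, -0.003, 0], "twist": [0, 0, 0], "jaw": 0}, {"xyz": [0, -0.006, 0], "twist": [0, 0, 0], "jaw": 0}, {"xyz": [0, -0.008, 0], "twist": [0, 0, 0], "jaw": 0}, {"xyz": [0, -0.008, -0.02], "twist": [0, 0, 0], "jaw": 0}, {"xyz": [0, -0.008, -0.05], "twist": [0, 0, 0], "jaw": 0}, {"xyz": [0, -0.008, -0.08], "twist": [0, 0, 0], "jaw": 0}, {"xyz": [0, -0.008, -0.11], "twist": [0, 0, 0], "jaw": 0}, {"xyz": [0, -0.008, -0.14], "twist": [0, 0, 0], "jaw": 0}, {"xyz": [0, -0.008, -0.17], "twist": [0, 0, 0], "jaw": 0}, {"xyz": [0, -0.008, -0.19], "twist": [0, 0, 0], "jaw": 0}, {"xyz": [0, -0.008, -0.19], "twist": [0, 0, 0], "jaw": 0}])

```text
clock: 9.45
tcp_pos: [0.5532, 0.0835, 0.4013]
orientation: [0.002, 0.824, 0.566, 0.003]
wrist_force: [-0.9, -0.2, -0.3]
finger_gap: 0.0002
```

```bash
python3 m.py w8 .197; python3 -c "
from h import *
x,y=tabpose(69,.022);go(x,y,.206,69)"
```

```text
eye [0.47787719 0.1124172  0.54307152] 9.5
collar 3677 561.1 42.8 63.1 z 0.1895
ring 3941 562.6 42.6 48.1 z 0.1989
tabs [[0.5719000101089478, 0.07680000364780426], [0.5515999794006348, 0.009999999776482582]] z 0.2195 axis deg 73.1 mid [0.5617 0.0434]
body ((524.4942626953125, 66.55258178710938), (125.89019775390625, 108.66529083251953), 4.695024490356445)
xang now 68.9 shift [-0.0005 -0.0008  0.1928] twist [ 0.005 -0.002 -0.001]
```

View pics/w8r.png

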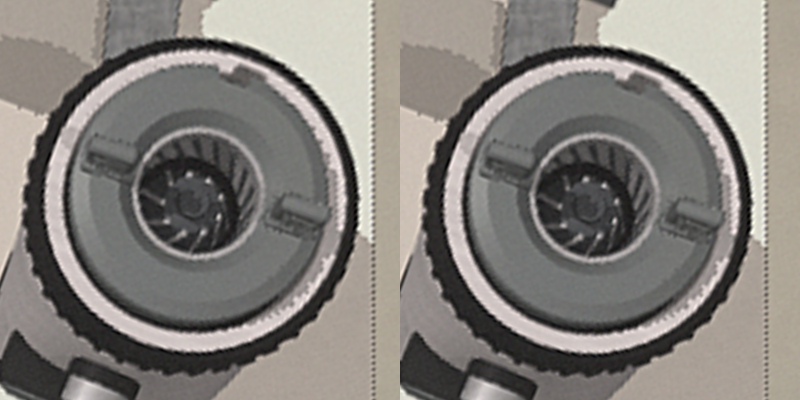

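The rectified view (left) shows the notch at about (232,75) with the pocket at (248,72). The tab axis is 73.1°, so the notch is at −17°. That leaves about 6.5° more to turn.

Call:
servo_tool(targets=[{"xyz": [0, -0.001, 0.04], "twist": [0, 0, 0], "jaw": 0}, {"xyz": [0, -0.001, 0.08], "twist": [0, 0, 0], "jaw": 0}, {"xyz": [0, -0.001, 0.12], "twist": [0, 0, 0], "jaw": 0}, {"xyz": [0, -0.001, 0.15], "twist": [0, 0, 0], "jaw": 0}, {"xyz": [0, -0.001, 0.17], "twist": [0, 0, 0], "jaw": 0}, {"xyz": [0, -0.001, 0.18], "twist": [0, 0, 0], "jaw": 0}, {"xyz": [0, -0.001, 0.187], "twist": [0, 0, 0], "jaw": 0}, {"xyz": [0, -0.001, 0.192], "twist": [0, 0, 0], "jaw": 0}, {"xyz": [0, -0.001, 0.193], "twist": [0, 0, 0], "jaw": 0}])

```text
clock: 10.25
tcp_pos: [0.5515, 0.0837, 0.2032]
orientation: [0.0, 0.825, 0.566, 0.0]
wrist_force: [-0.3, -0.1, 0.4]
finger_gap: -0.0001
```

```bash
python3 -c "
from h import *
print(env.get_state()['tcp_pos'],env.get_state()['wrist_force'])
for th in (73,66.5):
  x,y=tabpose(th,.0119);go(x,y,.206,th)"
```

```text
[0.55154403 0.08373595 0.20321734] [-0.29997254 -0.1139874   0.37812297]
xang now 68.9 shift [-0.0008  0.0093 -0.0028] twist [ 0.     0.    -0.072]
xang now 68.9 shift [ 0.0006  0.0133 -0.0028] twist [ 0.    -0.     0.042]
```

Call:
servo_tool(targets=[{"xyz": [0, 0, -0.002], "twist": [0, 0, 0], "jaw": 0}, {"xyz": [0, 0.003, -0.002], "twist": [0, 0, 0], "jaw": 0}, {"xyz": [0, 0.006, -0.002], "twist": [0, 0, 0], "jaw": 0}, {"xyz": [0, 0.008, -0.002], "twist": [0, 0, 0.01], "jaw": 0}, {"xyz": [0, 0.01, -0.002], "twist": [0, 0, 0.02], "jaw": 0}, {"xyz": [0.0005, 0.0115, -0.002], "twist": [0, 0, 0.03], "jaw": 0}, {"xyz": [0.0005, 0.0125, -0.002], "twist": [0, 0, 0.04], "jaw": 0}, {"xyz": [0.0005, 0.0133, -0.002], "twist": [0, 0, 0.042], "jaw": 0}, {"xyz": [0.0005, 0.0133, -0.002], "twist": [0, 0, 0.042], "jaw": 0}])

```text
clock: 11.0
tcp_pos: [0.5641, 0.0793, 0.2052]
orientation: [0.0, 0.837, 0.548, -0.0]
wrist_force: [-0.6, 0.1, 0.1]
finger_gap: -0.0003
```

Call:
servo_tool(targets=[{"xyz": [0, -0.003, 0], "twist": [0, 0, 0], "jaw": 0}, {"xyz": [0, -0.006, 0], "twist": [0, 0, 0], "jaw": 0}, {"xyz": [0, -0.008, 0], "twist": [0, 0, 0], "jaw": 0}, {"xyz": [0, -0.008, -0.02], "twist": [0, 0, 0], "jaw": 0}, {"xyz": [0, -0.008, -0.05], "twist": [0, 0, 0], "jaw": 0}, {"xyz": [0, -0.008, -0.08], "twist": [0, 0, 0], "jaw": 0}, {"xyz": [0, -0.008, -0.11], "twist": [0, 0, 0], "jaw": 0}, {"xyz": [0, -0.008, -0.14], "twist": [0, 0, 0], "jaw": 0}, {"xyz": [0, -0.008, -0.17], "twist": [0, 0, 0], "jaw": 0}, {"xyz": [0, -0.008, -0.19], "twist": [0, 0, 0], "jaw": 0}, {"xyz": [0, -0.008, -0.19], "twist": [0, 0, 0], "jaw": 0}])

```text
clock: 11.92
tcp_pos: [0.5575, 0.0828, 0.4003]
orientation: [0.002, 0.836, 0.548, 0.003]
wrist_force: [0.1, 0.0, -0.4]
finger_gap: -0.0
```

```bash
sed -i 's/^save.*/save(n+"r",cv2.resize(np.hstack([A[60:300,180:480],B[60:300,180:480]]),(800,320)))/' m.py; python3 m.py w9 .197; python3 -c "
from h import *
go(.5615,.0427,.23,156.5)"
```

```text
eye [0.48348011 0.1148273  0.54208751] 11.9667
collar 3696 561.0 42.7 63.1 z 0.1895
ring 3992 562.7 42.1 48.1 z 0.1988
tabs [[0.5482000112533569, 0.01080000028014183], [0.5752000212669373, 0.07460000365972519]] z 0.2193 axis deg -113.0 mid [0.5617 0.0427]
body ((525.2786865234375, 66.73721313476562), (126.19512939453125, 107.82756042480469), 3.3928098678588867)
xang now 66.5 shift [-0.0354  0.019   0.1679] twist [ 0.005  0.002 -1.571]
```

View pics/w9r.png

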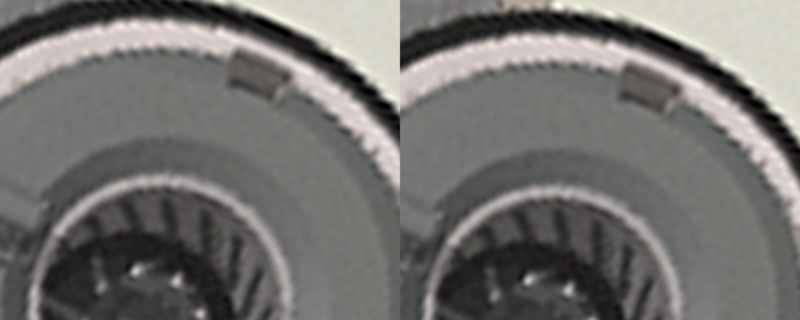

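The notch (centre about (260,73) left, −23°) stands over the pin pocket. For an even press I'll use both fingertips, opened either side of the axis along the notch line. They rest on the face between the tabs and grip nothing.

Call:
servo_tool(targets=[{"xyz": [-0.003, 0.002, 0.0], "twist": [0, 0, -0.12], "jaw": 0.66}, {"xyz": [-0.006, 0.004, 0.0], "twist": [0, 0, -0.24], "jaw": 0.66}, {"xyz": [-0.01, 0.006, 0.01], "twist": [0, 0, -0.36], "jaw": 0.66}, {"xyz": [-0.014, 0.008, 0.02], "twist": [0, 0, -0.48], "jaw": 0.66}, {"xyz": [-0.018, 0.01, 0.03], "twist": [0, 0, -0.6], "jaw": 0.66}, {"xyz": [-0.022, 0.012, 0.05], "twist": [0, 0, -0.72], "jaw": 0.66}, {"xyz": [-0.026, 0.014, 0.07], "twist": [0, 0, -0.84], "jaw": 0.66}, {"xyz": [-0.03, 0.016, 0.09], "twist": [0, 0, -0.96], "jaw": 0.66}, {"xyz": [-0.033, 0.018, 0.11], "twist": [0, 0, -1.08], "jaw": 0.66}, {"xyz": [-0.0354, 0.019, 0.13], "twist": [0, 0, -1.2], "jaw": 0.66}, {"xyz": [-0.0354, 0.019, 0.14], "twist": [0, 0, -1.32], "jaw": 0.66}, {"xyz": [-0.0354, 0.019, 0.15], "twist": [0, 0, -1.44], "jaw": 0.66}])

```text
clock: 12.97
tcp_pos: [0.5582, 0.0425, 0.2423]
orientation: [-0.002, 0.265, 0.964, -0.0]
wrist_force: [-0.3, 0.1, -0.5]
finger_gap: 0.0564
```

```bash
python3 -c "
from h import *
go(.5615,.0427,.21,156.8)
c,P=look('w10')"
```

```text
xang now 149.3 shift [-0.0028  0.0019  0.0323] twist [-0.002 -0.004 -0.131]
eye [ 0.51806089 -0.02496818  0.38487143] 13.0167
```

View pics/w10.png

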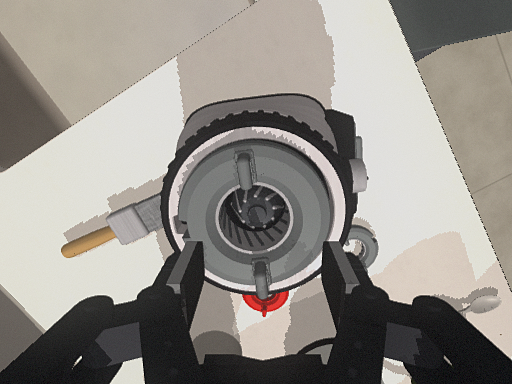

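The fingers stand either side of the ring, clear of both tabs (at (245,165) and (262,278)). Descending gently.

Call:
servo_tool(targets=[{"xyz": [-0.001, 0.001, 0.005], "twist": [0, 0, -0.1], "jaw": 0.66}, {"xyz": [-0.0025, 0.002, 0.012], "twist": [0, 0, -0.131], "jaw": 0.66}, {"xyz": [-0.0025, 0.002, 0.02], "twist": [0, 0, -0.131], "jaw": 0.66}, {"xyz": [-0.0025, 0.002, 0.028], "twist": [0, 0, -0.131], "jaw": 0.66}, {"xyz": [-0.0025, 0.002, 0.034], "twist": [0, 0, -0.131], "jaw": 0.66}, {"xyz": [-0.0025, 0.002, 0.038], "twist": [0, 0, -0.131], "jaw": 0.66}, {"xyz": [-0.0025, 0.002, 0.041], "twist": [0, 0, -0.131], "jaw": 0.66}, {"xyz": [-0.0025, 0.002, 0.0425], "twist": [0, 0, -0.131], "jaw": 0.66}, {"xyz": [-0.0025, 0.002, 0.0435], "twist": [0, 0, -0.131], "jaw": 0.66}, {"xyz": [-0.0025, 0.002, 0.0435], "twist": [0, 0, -0.131], "jaw": 0.66}])

```text
clock: 13.85
tcp_pos: [0.5632, 0.043, 0.2018]
orientation: [0.0, 0.204, 0.979, -0.0]
wrist_force: [0.1, -0.4, 0.1]
finger_gap: 0.0565
```

Call:
servo_tool(targets=[{"xyz": [0, 0, 0.001], "twist": [0, 0, 0], "jaw": 0.66}, {"xyz": [0, 0, 0.002], "twist": [0, 0, 0], "jaw": 0.66}, {"xyz": [0, 0, 0.003], "twist": [0, 0, 0], "jaw": 0.66}, {"xyz": [0, 0, 0.003], "twist": [0, 0, 0], "jaw": 0.66}])

```text
clock: 14.18
tcp_pos: [0.5631, 0.043, 0.1987]
orientation: [-0.0, 0.204, 0.979, -0.0]
wrist_force: [-0.2, 0.6, 0.1]
finger_gap: 0.0562
```

```bash
python3 -c "
from h import *
go(.5615,.0427,.19,156.8)
s=env.get_state();print(s['wrist_force'],s['ft_torque'],s['tcp_pos'])"
```

```text
xang now 156.5 shift [ 0.0013 -0.0009  0.0087] twist [-0.    -0.    -0.006]
[-0.20341527  0.62128951  0.07193053] [-0.0262404  -0.02961096 -0.01872251] [0.56305338 0.04297379 0.19867745]
```

No contact yet, since the tips sit farther back when open. Continuing 1 mm at a time.

Call:
servo_tool(targets=[{"xyz": [0.001, -0.0005, 0.001], "twist": [0, 0, 0], "jaw": 0.66}, {"xyz": [0.001, -0.0005, 0.002], "twist": [0, 0, 0], "jaw": 0.66}, {"xyz": [0.001, -0.0005, 0.003], "twist": [0, 0, 0], "jaw": 0.66}, {"xyz": [0.001, -0.0005, 0.003], "twist": [0, 0, 0], "jaw": 0.66}])

```text
clock: 14.52
tcp_pos: [0.562, 0.0429, 0.1958]
orientation: [0.0, 0.204, 0.979, -0.0]
wrist_force: [-0.1, 0.1, 0.6]
finger_gap: 0.0565
```

Call:
servo_tool(targets=[{"xyz": [0, 0, 0.001], "twist": [0, 0, 0], "jaw": 0.66}, {"xyz": [0, 0, 0.002], "twist": [0, 0, 0], "jaw": 0.66}, {"xyz": [0, 0, 0.002], "twist": [0, 0, 0], "jaw": 0.66}])

```text
clock: 14.77
tcp_pos: [0.562, 0.043, 0.1947]
orientation: [0.0, 0.204, 0.979, 0.0]
wrist_force: [-1.5, -0.2, 5.4]
finger_gap: 0.0563
```

Call:
servo_tool(targets=[{"xyz": [0, 0, 0.001], "twist": [0, 0, 0], "jaw": 0.66}, {"xyz": [0, 0, 0.002], "twist": [0, 0, 0], "jaw": 0.66}, {"xyz": [0, 0, 0.002], "twist": [0, 0, 0], "jaw": 0.66}])

```text
clock: 15.02
tcp_pos: [0.562, 0.0429, 0.1928]
orientation: [0.001, 0.204, 0.979, 0.0]
wrist_force: [-0.9, -0.1, 6.9]
finger_gap: 0.0562
```

Call:
servo_tool(targets=[{"xyz": [0, 0, 0.001], "twist": [0, 0, 0], "jaw": 0.66}, {"xyz": [0, 0, 0.002], "twist": [0, 0, 0], "jaw": 0.66}, {"xyz": [0, 0, 0.002], "twist": [0, 0, 0], "jaw": 0.66}])

```text
clock: 15.27
tcp_pos: [0.5621, 0.0429, 0.1909]
orientation: [0.001, 0.204, 0.979, 0.0]
wrist_force: [-1.0, -0.0, 6.5]
finger_gap: 0.0565
```

Call:
servo_tool(targets=[{"xyz": [0, 0, 0.001], "twist": [0, 0, 0], "jaw": 0.66}, {"xyz": [0, 0, 0.002], "twist": [0, 0, 0], "jaw": 0.66}, {"xyz": [0, 0, 0.002], "twist": [0, 0, 0], "jaw": 0.66}])

```text
clock: 15.52
tcp_pos: [0.562, 0.0429, 0.1889]
orientation: [0.001, 0.204, 0.979, 0.0]
wrist_force: [-1.7, 0.3, 6.0]
finger_gap: 0.0563
```

Call:
servo_tool(targets=[{"xyz": [0, 0, 0.0005], "twist": [0, 0, 0], "jaw": 0.66}, {"xyz": [0, 0, 0.001], "twist": [0, 0, 0], "jaw": 0.66}, {"xyz": [0, 0, 0.001], "twist": [0, 0, 0], "jaw": 0.66}])

```text
clock: 15.77
tcp_pos: [0.5621, 0.0429, 0.1888]
orientation: [0.001, 0.204, 0.979, 0.0]
wrist_force: [-3.1, 0.2, 11.4]
finger_gap: 0.0564
```

Call:
servo_tool(targets=[{"xyz": [0, 0, 0.0005], "twist": [0, 0, 0], "jaw": 0.66}, {"xyz": [0, 0, 0.001], "twist": [0, 0, 0], "jaw": 0.66}, {"xyz": [0, 0, 0.001], "twist": [0, 0, 0], "jaw": 0.66}])

```text
clock: 16.02
tcp_pos: [0.5622, 0.0429, 0.1887]
orientation: [0.001, 0.204, 0.979, 0.0]
wrist_force: [-6.2, 0.7, 16.7]
finger_gap: 0.0565
```

The force has risen to 17 N with no further travel, so the ring has bottomed. Lifting off to check.

Call:
servo_tool(targets=[{"xyz": [0, 0, -0.002], "twist": [0, 0, 0], "jaw": 0.66}, {"xyz": [0, 0, -0.006], "twist": [0, 0, 0], "jaw": 0.66}, {"xyz": [0, 0, -0.02], "twist": [0, 0, 0], "jaw": 0.66}, {"xyz": [0, 0, -0.05], "twist": [0, 0, 0], "jaw": 0.66}, {"xyz": [0, 0, -0.08], "twist": [0, 0, 0], "jaw": 0.66}, {"xyz": [0, 0, -0.11], "twist": [0, 0, 0], "jaw": 0.66}, {"xyz": [0, 0, -0.14], "twist": [0, 0, 0], "jaw": 0.66}, {"xyz": [0, 0, -0.17], "twist": [0, 0, 0], "jaw": 0.66}, {"xyz": [0, 0, -0.2], "twist": [0, 0, 0], "jaw": 0.66}, {"xyz": [0, 0, -0.22], "twist": [0, 0, 0], "jaw": 0.66}, {"xyz": [0, 0, -0.22], "twist": [0, 0, 0], "jaw": 0.66}])

```text
clock: 16.93
tcp_pos: [0.563, 0.0429, 0.4103]
orientation: [0.003, 0.204, 0.979, 0.0]
wrist_force: [-0.2, 0.2, 0.3]
finger_gap: 0.056
```

Run:
```python
from h import *
c,P=look('w11'); p=P[np.isfinite(P[...,2])]
x,y=p[:,0]-.5611,p[:,1]-.0427; r=np.hypot(x,y); a=np.degrees(np.arctan2(y,x))%360
for lo in range(0,360,45):
    s=(a>=lo)&(a<lo+45); f=lambda r0,r1:(np.median(p[s&(r>r0)&(r<r1),2])*1000).round(1)
    print(lo,"collar",f(.052,.06),"edge",f(.0425,.046),"face",f(.028,.038))
q=np.array(p[(p[:,2]>.2035)&(r<.05)]); print("tab top",q[:,2].max())
save('w11r',rect(c,.19,.5611,.0427,half=.075))
```

```text
eye [ 0.53010011 -0.02905437  0.55250702] 16.9833
0 collar 189.8 edge 191.7 face 192.5
45 collar 190.0 edge 191.5 face 193.7
90 collar 190.0 edge 190.6 face 193.0
135 collar 475.7 edge 467.6 face 450.9
180 collar 190.0 edge 190.9 face 485.3
225 collar 190.0 edge 191.9 face 193.5
270 collar 189.8 edge 191.7 face 485.7
315 collar 476.8 edge 467.5 face 446.5
tab top 0.49943824120054847
```

View pics/w11r.png

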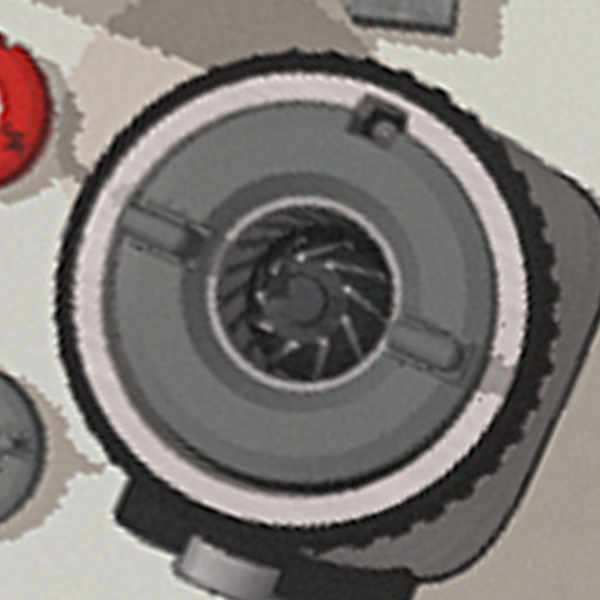

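The pin is visible inside the notch at (383,130) and the ring is down. The edge readings of 190.6–191.9 need a tilt check, so I'll fit planes.

Run:
```python
from h import *
for n in ('w11','w9'):
    P=np.load(n+'.npz')["P"]; p=P[np.isfinite(P[...,2])]
    dz=0 if n=='w11' else .007
    def fit(c,r0,r1,z,w=.003):
        r=np.hypot(p[:,0]-c[0],p[:,1]-c[1]); s=p[(r>r0)&(r<r1)&(abs(p[:,2]-z)<w)]
        d=s-[c[0],c[1],0]; A=np.c_[d[:,:2],np.ones(len(d))]
        k=np.ones(len(d),bool)
        for _ in range(4):
            co=np.linalg.lstsq(A[k],d[k,2],rcond=None)[0]; e=d[:,2]-A@co; k=abs(e)<.0015
        print(n,r0,len(d),"tilt mrad",(co[:2]*1000).round(1),"z",(co[2]*1000).round(2))
    fit(C,.052,.06,.19); fit([.5625,.0425],.027,.038,.193+dz); fit([.5625,.0425],.0425,.047,.190+dz)
```

```text
w11 0.052 2138 tilt mrad [-1.3  0.5] z 189.94
w11 0.027 1576 tilt mrad [-0.3  2.6] z 192.62
w11 0.0425 808 tilt mrad [ 0.5 -4.8] z 191.02
w9 0.052 2138 tilt mrad [-0.8  0.9] z 189.75
w9 0.027 1594 tilt mrad [-1.3  0.9] z 199.45
w9 0.0425 855 tilt mrad [-0.9 -2.3] z 197.84
```

Against the collar the ring has dropped 7.0 mm at both the face and the edge, and it is level. The edge reading was already about 1 mm high before the press. The ring is seated, so I'm handing in.

```bash
python3 -c "
from h import *
print(env.get_state()['wrist_force'],env.hand_in())"
```

```text
the job is handed in; nothing more can be done
[ 0.55085619  0.59812225 -0.92925641] None
```

The ring is seated with its notch over the pin, and the job is handed in. The robot clock read about 17 s, and the hand was about 20 cm above the grinder, touching nothing.

- **Turning:** With the closed fingertips I pushed tab_1 and turned the ring about 148° clockwise in place. I stopped short once, measured from above, and finished with a small push. The notch then measured −23.0° against about −23.5° for the pin pocket.
- **Pressing:** I pressed with the two fingertips opened on opposite sides of the raised face, not closed, so the push was even and nothing was gripped. The seal gave at 6–7 N, and I stopped at about 17 N when the ring had bottomed.
- **Last checks:** The pin shows inside the notch. Relative to the collar, the face and the edge each dropped 7.0 mm, and the ring is level to within a few mrad.
- **One disagreement:** The depth camera puts the edge about 1 mm above the collar (191.0 against 189.9 mm). It read the edge about 1 mm high before the press too, so I take it as sensor bias. Some sectors could not be read because the fingers hid them.

One move call was refused because it had no jaw value; the arm did not move, and I repeated it. The pictures show nothing else disturbed, but I did not measure the other objects again at the end.

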